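# Clamp the loaded slide carrier

## Task

Two identical slide clamps stand on the lab bench with their sprung levers up, and a slide carrier lies in the bed of one of them. Press the lever of the loaded clamp all the way down until its catch holds it, and let go. Leave the empty clamp's lever up and the carrier lying in its bed.

Things in the scene. Friction and masses are not known exactly. Their poses are not given: they have to be found in the camera images.
- loaded_lever (a joint): Lever of the clamp holding the carrier, rad: 0 = up (sloping 0.6 rad above level), 0.6 = fully down (level, at its stop). A spring drives it back up; pushing down at mid-pad takes about 2 N at first and, near 0.5, about 9 N to push the sprung side catch aside. The catch snaps over only in the last 4 mm (from about 0.58); then the lever stays at 0.6 by itself.
- loaded_pad (a point): Top centre of the black thumb pad (46 mm along the lever, 34 wide) at that lever's free end. Axes turn with the lever: x from pad to hinge, y parallel to the hinge, z out of the pad's top. Hinge axis: 150 mm along +x, 16 mm along -z from here, 42 mm above the bench. This point is 140 mm above the bench when up, 58 when down. The base is fixed; the catch, 65 mm towards the hinge, is 52 mm high.
- spare_lever (a joint): Lever of the other, empty clamp, identical in shape and values, standing beside the loaded one, to its left or right: 0 = up, 0.6 = fully down. Both clamps have grey bases 200 mm (along the lever) x 104 x 12 mm.
- carrier: Slide carrier: loose white plastic frame 34 x 84 x 10 mm with a glass slide, lying crosswise under the lever in the shallow bed of the loaded clamp, its ends showing on both sides. Origin: centre of its underside, 12 mm above the bench; y along its length, z up. The lowered lever stays about 5 mm clear of it.
There are look-alikes about, which are no part of the job. What is meant by the carrier is not green, and is the larger of those in its own colour.

How it is judged (in metres and radians):
At the end, for the whole second after the job is handed in: The loaded clamp's lever stays down by itself, at 0.57 rad or more; the empty clamp's lever is up (below 0.1 rad); the carrier lies flat (within 10 degrees) in its bed, within 12 mm of where it started (value of joint loaded_lever above 0.57 rad and value of joint spare_lever below 0.1 rad and distance of carrier from where it was at the start of the episode below 0.012 m and angle between carrier's own z axis and vertical below 0.17 rad); the robot touches nothing.
It fails at once if the empty clamp's lever is pressed down (beyond 0.3 rad) (value of joint spare_lever above 0.3 rad).
It also fails if it takes over 29 s, if anything falls off the work surface, if the arm or the gripper's body presses on something with over 40 N, if the wrist force passes 120 N, or if a joint passes its speed limit or range.

## Robot

A 7-joint arm with a two-finger parallel gripper is mounted at the origin on the work surface. World frame = base frame: x ahead of the robot, y to its left, z up, the work surface at z = 0. Lengths are in m, angles in degrees, forces in N, time in s.
With the tool pointing down it reaches from about 0.425 to 0.875 m from the base axis. Payload 4.7 kg.
Tool frame: the origin (TCP) lies midway between the tips of the shut fingers; the grasp point (between the pads) lies 19 mm behind it; z points along the fingers, y is the direction in which the jaws open and shut (so a half turn about z gives the same grasp; the last joint's range is limited). The gripper opens to 87 mm and grips with 3 to 60 N. Pads are 19 mm wide; open, the fingers measure 117 mm over their backs; the gripper's body (75 mm by 190 mm) begins 51 mm behind the grasp point.
Start: joints at [71.74, 18.392, -4.016, 83.108, 1.295, 78.541, -3.26], TCP at [0.212, -0.614, 0.223] pointing down, gripper open.
Joint ranges: [-163.93, 163.93], [-17.29, 119.83], [-79.2, 71.16], [3.27, 140.29], [-89.18, 269.18], [5.43, 117.66], [-154.24, 154.24]. Speed limits (degrees/s): [147.25, 147.25, 180, 180, 180, 180, 180].

## Interface

Orientations are given as [roll, pitch, yaw] about the fixed x, y, z axes, in that order (R = Rz(yaw) Ry(pitch) Rx(roll)).
In Python, from cell import env gives the robot as it stands.
- The arm moves only by the tool apply_moves, never from a script. Its argument "targets" is a list of rows, each a list of 2 entries, a list of its own where there are three numbers: the shift along the world's x, y, z in mm, then the turn, a rotation vector about the world's x, y, z in rad. A call has 1 to 8 rows; each row is the pose to reach, as a shift and turn from the pose commanded when the call began; what a row does not reach only later rows make up. A row lasts 1/10 s, in which the tool goes at most 50 mm and 8.59 degrees, less where a joint would pass 70% of its speed; a pose out of reach is approached as far as the arm can. A call with a gripper value outside its range is refused whole. "hand" is the finger opening in mm, from 0 to 87, set as the call begins (left out, the last holds). The fingers move at their own pace and stop on an object; "squeeze" is the grip in N (left out, the last holds). Time passes only in rows, so rows that repeat a pose let the fingers close. It gives the time, the measured TCP pose, the force and the opening at its end, in the units of the state.
- env.get_obs(): the state, without advancing time (a new reading comes with each control period).
- env.read_camera(name): name is "side" or "top"; returns a dict with "image" (384x512x3 uint8, red, green, blue), "camera_matrix" (3x3 intrinsics, pixels), "k1" (the pictures are not rectified: a ray, as slopes to the right and down, at radius r is drawn at 1 + k1 r^2 times it, then the intrinsics apply), "camera_from_world" (4x4, takes a point from world to camera coordinates). Camera axes: x right, y down, z forward; pixel columns grow to the right and rows downward; lengths in m; the calibration is good to about 2 mm. A picture is of the moment at which its call begins. There is no depth.
- env.sign_off(): hands the job in, once; it reports no verdict.
Trained networks look in a picture, given as the dict that the camera call returned (one of the last four; its "shot" number tells which), for a name from the list of things; names that differ only in an ending like _2 or _b are one class to them, and where a whole thing is asked for, a point or a joint stands for the part that bears it (a point fixed in the world has none). Each returns a list of dicts, best first, with "conf" (0 to 1); they miss things now and then, are a little off and sometimes report something else, mostly with a low value. They report only what shows in the picture. A call takes as long as a camera call. They do not tell look-alikes from the thing itself.
- env.regions_of(picture, target): "region" (384x512 bool, what is visible of it) and "rect" ([left, top, right, bottom] in pixels, round what is visible of it).
The state is a dict: "time_s": time; "qpos": joint angles; "joint_velocities": joint speeds; "effort": joint torques, N m; "tool_pos": TCP position; "tool_rot": TCP orientation; "force": force on the tool from outside, world axes, zero at the start; "wrist_torque": the same for the moment, N m; "grip_width": finger opening in m.
Only numpy, scipy, OpenCV 4.12 (cv2) and the standard library are available. Lean on these libraries where they do the work, as an engineer would, in place of code of your own. Each camera call takes 0.05 s, during which the arm holds its last target. There are 200 camera calls.

## Working session

There is one attempt and no reset: what is moved stays moved. The work goes in short steps, Python scripts to look and compute and a tool call to move; the robot and the scene stay as the last step left them, time stands still between calls to the robot, and variables do not carry over. Pictures are saved under pics/ and viewed, about 8 in all and at most 12, crops included, and the job is handed in when it is done.

Besides the shell and the picture viewer there is one more tool, called after "Emit:" by a JSON object that holds its "api" and its "payload". apply_moves: Moves the arm, as the interface text tells. Its arguments: {"type":"object","properties":{"targets":{"type":"array","items":{"type":"array"}},"hand":{"type":"number"},"squeeze":{"type":"number"}},"required":["targets"]}

```bash
mkdir -p pics; ls; cat > h.py <<'E'
import numpy as np, cv2
from cell import env
def proj(p,P):
    T=np.array(p['camera_from_world']);K=np.array(p['camera_matrix'])
    X=np.atleast_2d(P)@T[:3,:3].T+T[:3,3]
    s=X[:,:2]/X[:,2:];r2=(s**2).sum(1,keepdims=True);s=s*(1+p['k1']*r2)
    return s@K[:2,:2].T+K[:2,2]
def ray(p,uv):
    T=np.array(p['camera_from_world']);K=np.array(p['camera_matrix'])
    s0=np.linalg.solve(K[:2,:2],np.array(uv,float)-K[:2,2]);s=s0.copy()
    for _ in range(30): s=s0/(1+p['k1']*(s@s))
    d=T[:3,:3].T@np.r_[s,1];o=-T[:3,:3].T@T[:3,3]
    return o,d
def atz(p,uv,z):
    o,d=ray(p,uv);return o+d*(z-o[2])/d[2]
E
cat > a.py <<'E'
from h import *
ims=[]
for n in('top','side'):
    p=env.read_camera(n);im=cv2.cvtColor(p['image'],cv2.COLOR_RGB2BGR).copy()
    cv2.imwrite(f'pics/{n}1.png',cv2.resize(im,(800,600)))
    for t in('carrier','loaded_pad','loaded_lever'):
        for r in env.regions_of(p,t):
            ys,xs=np.nonzero(r['region']);c=(xs.mean(),ys.mean())
            print(n,t,round(r['conf'],2),r['rect'],np.round(c,1),len(xs),np.round(atz(p,c,.02),3))
print(env.get_obs())
E
python3 a.py
```

```text
pics
top carrier 0.8 [206.6, 136.8, 223.5, 161.6] [214.7 148.1] 290 [0.714 0.092 0.02 ]
top carrier 0.71 [212.4, 202.0, 230.9, 227.4] [220.8 214.6] 263 [0.552 0.078 0.02 ]
top loaded_pad 0.62 [129.0, 181.8, 170.3, 248.1] [149.6 217.2] 857 [0.548 0.249 0.02 ]
top loaded_lever 0.87 [129.2, 179.7, 175.3, 244.5] [149.5 217.7] 791 [0.547 0.249 0.02 ]
side carrier 0.89 [155.5, 273.4, 193.1, 288.9] [173.2 281.6] 485 [0.708 0.112 0.02 ]
side carrier 0.8 [253.6, 274.5, 283.9, 295.1] [266.7 283.2] 351 [0.554 0.093 0.02 ]
side carrier 0.65 [234.9, 325.7, 282.5, 381.1] [257.2 350.1] 1376 [0.552 0.226 0.02 ]
side loaded_pad 0.59 [203.0, 280.1, 314.3, 328.6] [263.7 306.1] 1793 [0.553 0.144 0.02 ]
side loaded_lever 0.59 [198.9, 280.3, 309.5, 327.7] [262.8 306.3] 1975 [0.554 0.145 0.02 ]
{'time_s': 0.4, 'qpos': array([71.73816463, 18.39867309, -4.01550702, 83.1160333 ,  1.29571172,
       78.53880293, -3.2604127 ]), 'joint_velocities': array([-0.150758  , -0.1885845 , -0.11626495,  0.01380475, -0.05019219,
       -0.03983734,  0.02340382]), 'effort': array([ 1.44628088e-04, -4.90452719e+01, -4.02328447e-01, -3.12291884e+01,
       -6.36014761e-02,  3.63379600e-02,  1.12628823e-04]), 'tool_pos': array([ 0.21231512, -0.61430656,  0.22243546]), 'tool_rot': array([-1.79991671e+02,  3.84333432e-03,  1.90699858e+01]), 'force': array([0.08236148, 0.04630459, 0.20332983]), 'wrist_torque': array([ 0.00109762, -0.03766033, -0.002673  ]), 'grip_width': 0.08694642034112675}
```

View pics/top1.png

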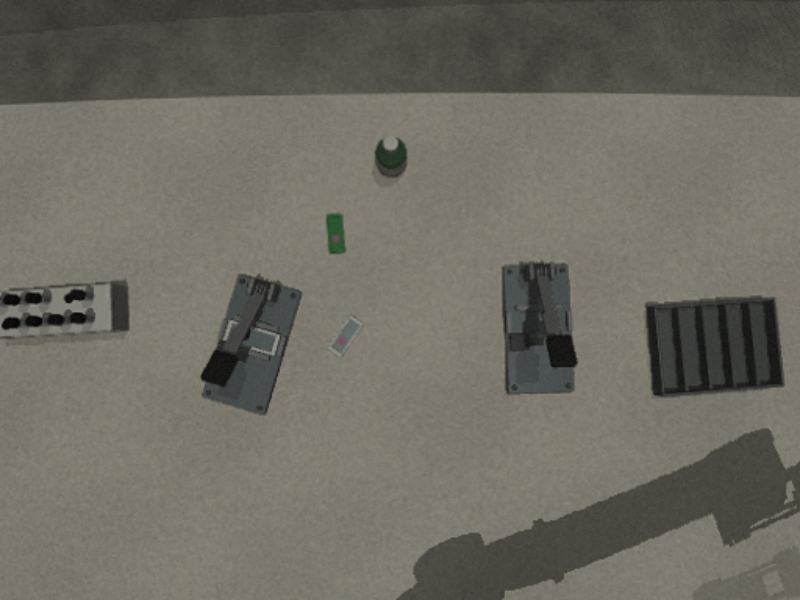

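View pics/side1.png

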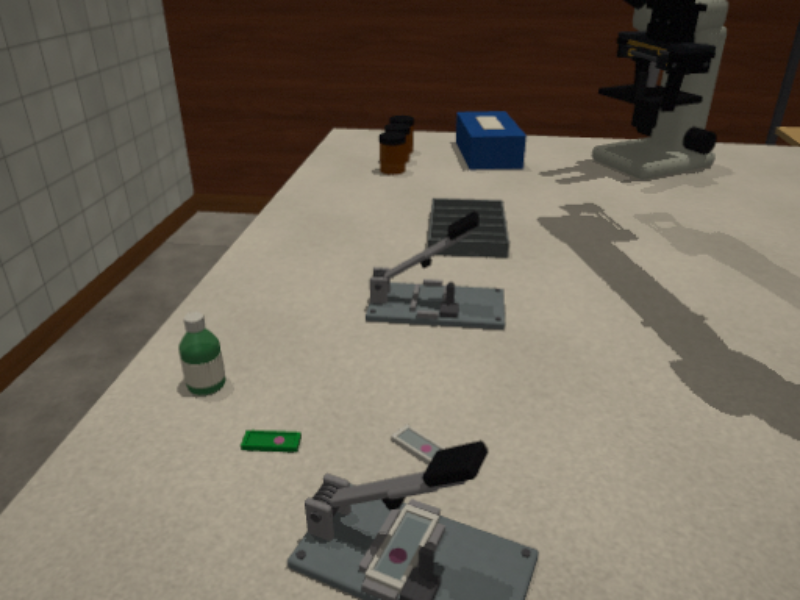

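The top view shows these candidates, in 800x600 pixels:
- Loaded clamp at (253,340). A large white carrier shows on both sides of its lever, and its pad is at (220,367).
- Empty clamp at (540,328).
- Small white loose slide at (345,336).
- Green loose slide at (336,233).

I choose the left clamp (+y). Next I fit its pose and check it in a crop.

```bash
cat > b.py <<'E'
from h import *
from scipy.optimize import least_squares
t=env.read_camera('top');s=env.read_camera('side')
def model(q,a=0.):  # hinge x,y, dir (hinge->pad) yaw
    d=np.array([np.cos(q[2]),np.sin(q[2]),0]);e=np.array([-d[1],d[0],0]);h=np.array([q[0],q[1],.042]);z=np.array([0,0,1])
    th=.6-a;L=np.cos(th)*d+np.sin(th)*z;N=-np.sin(th)*d+np.cos(th)*z
    pad=[h+L*(150+u)/1e3+N*.016+e*v/1e3 for u,v in((0,0),(-23,-17),(-23,17),(23,17),(23,-17))]
    # base: offset b along d
    c=np.r_[h[:2],0.012]+d*q[3]
    return np.array(pad),np.array([c+d*i*.1+e*j*.052 for i,j in((-1,-1),(-1,1),(1,1),(1,-1))]),d,e
k=1/1.5625
# measured base corners (top): hinge-end left/right, free-end right/left in image
mb=np.array([(302,291),(240,274),(203,397),(266,413)])*k
mp=np.array([(220,367)])*k; ms=np.array([(457,462)])*k
def res(q):
    P,B,_,_=model(q)
    return np.r_[(proj(t,B)-mb).ravel(),(proj(t,P[:1])-mp).ravel(),(proj(s,P[:1])-ms).ravel()]
b=[]
for y0 in np.linspace(-3.1,3.1,9):
    r=least_squares(res,[.62,.24,y0,.08],loss='soft_l1');b.append((r.cost,r))
c,r=min(b,key=lambda v:v[0]);q=r.x
P,B,d,e=model(q);print(c,np.round(res(q),1));print(np.round(q,4),np.degrees(q[2]));print('pad up',P[0],'down',model(q,.6)[0][0],'d',d)
out=[]
for p,c0 in((t,(160,210)),(s,(262,320))):
    im=cv2.cvtColor(p['image'],cv2.COLOR_RGB2BGR);x,y=c0;w=64
    x0,y0=max(x-w,0),min(y-w,384-2*w);im=cv2.resize(im[y0:y0+2*w,x0:x0+2*w],None,fx=3.1,fy=3.1,interpolation=cv2.INTER_CUBIC)
    for X,col in((P,(0,0,255)),(B,(0,255,0))):
        for u in proj(p,X): cv2.circle(im,tuple(int(v) for v in (u-[x0,y0]+.5)*3.1),3,col,1)
    out.append(im)
cv2.imwrite('pics/fit.png',np.hstack(out))
E
python3 b.py
```

```text
161.63828746578002 [-72.1   0.    8.2  -1.   53.4  -0.2 -28.2   1.5  -2.4   0.9  -0.3  -1.1]
[0.6192 0.2675 3.414  0.0807] 195.61012848728643
pad up [0.50866843 0.23657952 0.13990174] down [0.4747341  0.22709842 0.058     ] d [-0.96311501 -0.26909008  0.        ]
```

View pics/fit.png

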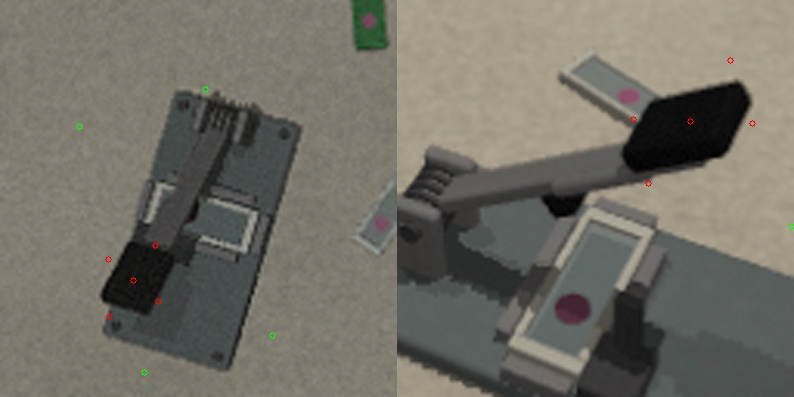

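The crop confirms the choice: the large white carrier lies under this lever. The fit is off because I gave the base corners in the wrong order, so I'll fix that.

```bash
sed -i 's|^mb=.*|mb=np.array([(176,92),(302,125),(229,370),(104,334)])/3.1+[96,146]-.5|; s|^mp=.*|mp=np.array([(139,276)])/3.1+[96,146]-.5; ms=np.array([(690,125)])/3.1-[397/3.1,0]+[198,256]-.5|; s|pics/fit|pics/fit2|' b.py; python3 b.py
```

```text
3.53985560212421 [-0.  -1.  -0.2 -0.2 -0.   0.7 -0.6  0.2 -0.7  1.  -0.2 -2.8]
[0.6194 0.2017 2.8564 0.0804] 163.65879131000938
pad up [0.50924443 0.23400161 0.13990174] down [0.47543384 0.24391493 0.058     ] d [-0.95960318  0.28135695  0.        ]
```

View pics/fit2.png

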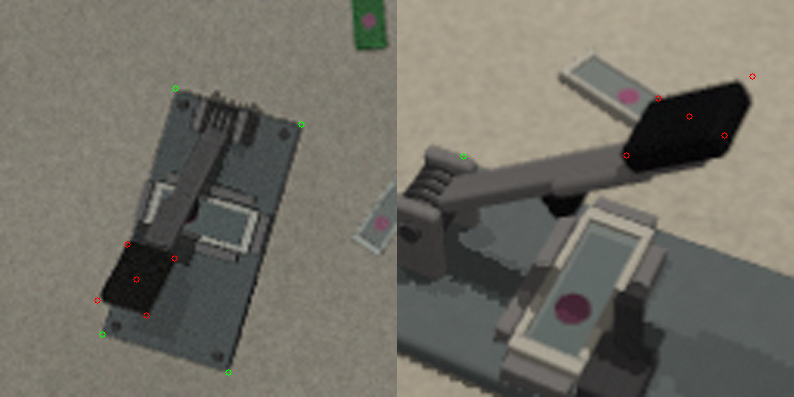

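Only the side-view centre residual is large, about 3 px (2-3 mm). The pad is at (0.509, 0.234, 0.140) up and (0.475, 0.244, 0.058) down. I'll go round the base, high over the empty clamp, with the fingers shut.

Emit:
{"api": "apply_moves", "payload": {"targets": [[[30, 30, 8], [0, 0, -0.05]], [[62, 62, 16], [0, 0, -0.1]], [[93, 95, 24], [0, 0, -0.15]], [[124, 127, 32], [0, 0, -0.2]], [[155, 159, 38], [0, 0, -0.25]], [[186, 191, 38], [0, 0, -0.3]], [[217, 222, 38], [0, 0, -0.35]], [[248, 254, 38], [0, 0, -0.4]]], "hand": 0}}

```text
time_s: 1.4
tool_pos: [0.4614, -0.3591, 0.261]
tool_rot: [180.0, -0.0, -4.0]
force: [0.8, -0.9, 0.0]
grip_width: 0.0309
```

Emit:
{"api": "apply_moves", "payload": {"targets": [[[8, 45, 0], [0, 0, -0.03]], [[16, 90, 0], [0, 0, -0.06]], [[24, 135, 0], [0, 0, -0.09]], [[32, 180, 0], [0, 0, -0.12]], [[40, 225, 0], [0, 0, -0.15]], [[48, 270, 0], [0, 0, -0.18]], [[54, 315, 0], [0, 0, -0.2]], [[60, 360, 0], [0, 0, -0.217]]]}}

```text
time_s: 2.2
tool_pos: [0.5204, 0.0014, 0.261]
tool_rot: [180.0, -0.1, -16.3]
force: [0.9, 0.2, -0.5]
grip_width: 0.0008
```

Emit:
{"api": "apply_moves", "payload": {"targets": [[[-2, 40, 0], [0, 0, 0]], [[-4, 80, 0], [0, 0, 0]], [[-6, 120, 0], [0, 0, 0]], [[-9, 160, -10], [0, 0, 0]], [[-12, 200, -30], [0, 0, 0]], [[-15, 234, -60], [0, 0, 0]], [[-15, 234, -80], [0, 0, 0]], [[-15, 234, -80], [0, 0, 0]]]}}

```text
time_s: 3.0
tool_pos: [0.503, 0.2338, 0.1777]
tool_rot: [179.8, 0.3, -16.1]
force: [-0.1, -1.3, 0.4]
grip_width: 0.0004
```

```bash
cat > c.py <<'E'
from h import *
import sys
out=[]
for n,(x,y) in(('top',(160,210)),('side',(262,300))):
    p=env.read_camera(n);im=cv2.cvtColor(p['image'],cv2.COLOR_RGB2BGR);w=64
    x0,y0=x-w,min(y-w,384-2*w);im=cv2.resize(im[y0:y0+2*w,x0:x0+2*w],None,fx=3.1,fy=3.1,interpolation=cv2.INTER_CUBIC)
    out.append(im)
cv2.imwrite(sys.argv[1],np.hstack(out));print(env.get_obs()['time_s'],env.get_obs()['tool_pos'],env.get_obs()['force'])
E
python3 c.py pics/c1.png
```

```text
3.1 [0.50576004 0.23286062 0.1809476 ] [ 0.50795466 -0.75810312  0.31249508]
```

View pics/c1.png

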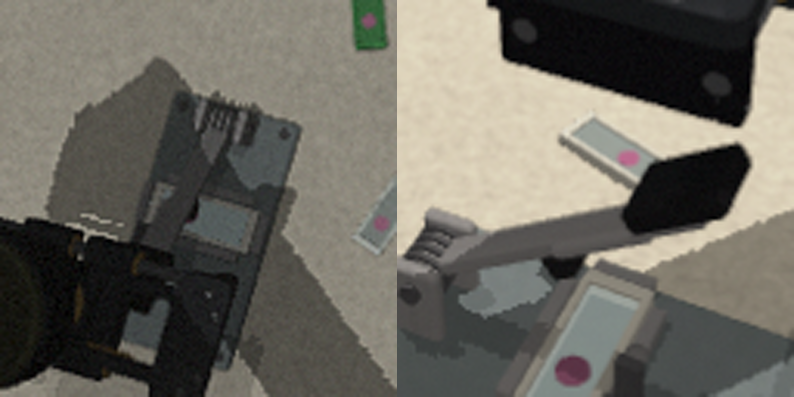

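```bash
python3 - <<'E'
from h import *
p=env.read_camera('side');o=env.get_obs()
x=o['tool_pos'];pts=np.array([x,x+[0,0,.07],[.509,.234,.14]])
print(x,(proj(p,pts)-[198,236])*3.1+[397,0],proj(p,pts))
im=cv2.cvtColor(p['image'],cv2.COLOR_RGB2BGR).copy()
for u in proj(p,pts): cv2.circle(im,tuple(int(v) for v in u),3,(0,0,255),1)
cv2.imwrite('pics/s2.png',cv2.resize(im[100:384,80:480],(800,568)))
E
```

```text
[0.50636416 0.23288196 0.18171749] [[700.78589674  91.37885324]
 [710.84756294 -68.08463762]
 [688.39289196 176.51374234]] [[295.99545056 265.47704943]
 [299.24114933 214.03721367]
 [291.99770709 292.93991688]]
```

View pics/s2.png

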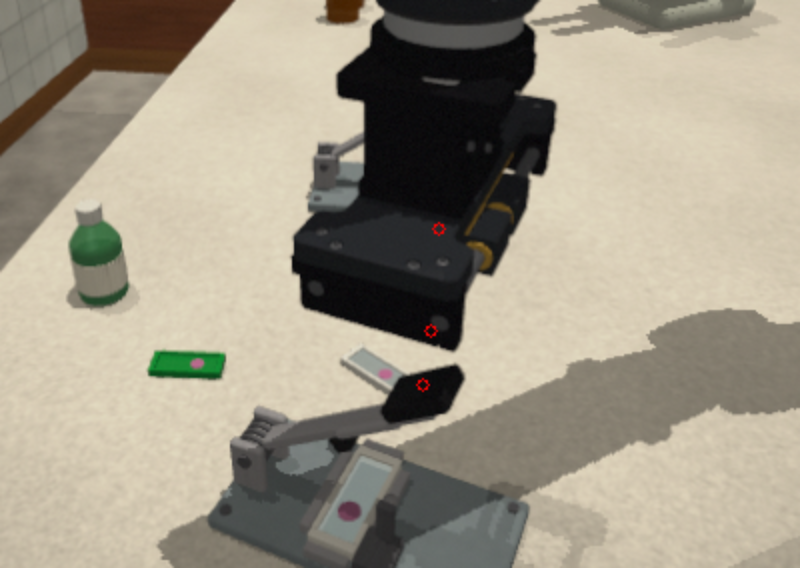

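The gripper body's near end hides the fingertips, but the projected TCP sits right above the pad (markers at (431,331) and (423,384)). I'll press along the pad's arc.

Emit:
{"api": "apply_moves", "payload": {"targets": [[[2, 0, -15], [0, 0, 0]], [[4, 0, -30], [0, 0, 0]], [[0, 1, -40], [0, 0, 0]], [[-4, 3, -47], [0, 0, 0]], [[-9, 4, -54], [0, 0, 0]], [[-13, 5, -61], [0, 0, 0]], [[-16, 6, -69], [0, 0, 0]], [[-19, 7, -76], [0, 0, 0]]]}}

```text
time_s: 3.95
tool_pos: [0.4858, 0.2408, 0.1041]
tool_rot: [180.0, 0.0, -16.3]
force: [-0.3, -1.2, 1.7]
grip_width: 0.0005
```

```bash
python3 c.py pics/c2.png
```

```text
4.05 [0.48523234 0.2408203  0.10356288] [-0.16924532 -1.14113727  2.94708776]
```

View pics/c2.png

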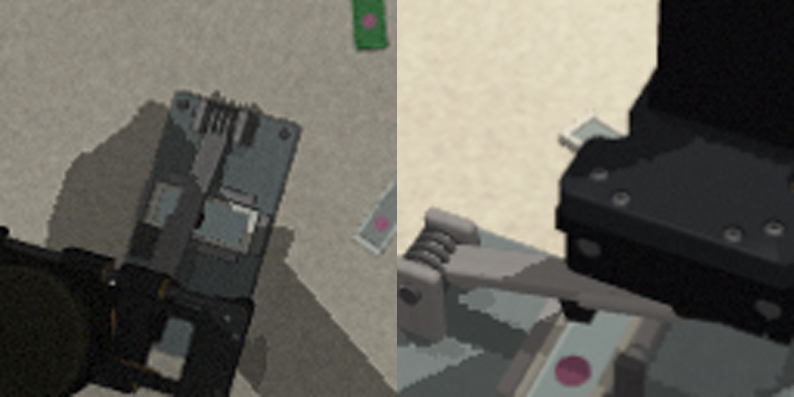

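The lever is following down. I'll press on to the stop.

Emit:
{"api": "apply_moves", "payload": {"targets": [[[-3, 1, -8], [0, 0, 0]], [[-6, 2, -16], [0, 0, 0]], [[-8, 2, -24], [0, 0, 0]], [[-9, 3, -31], [0, 0, 0]], [[-10, 3, -37], [0, 0, 0]], [[-11, 3, -42], [0, 0, 0]], [[-11, 3, -46], [0, 0, 0]], [[-11, 3, -46], [0, 0, 0]]]}}

```text
time_s: 4.85
tool_pos: [0.4746, 0.2437, 0.0577]
tool_rot: [180.0, 0.1, -16.3]
force: [0.8, -0.5, -0.4]
grip_width: 0.0006
```

Emit:
{"api": "apply_moves", "payload": {"targets": [[[0, 0, -1], [0, 0, 0]], [[0, 0, -2], [0, 0, 0]], [[0, 0, -3], [0, 0, 0]], [[0, 0, -3], [0, 0, 0]]]}}

```text
time_s: 5.25
tool_pos: [0.4746, 0.2436, 0.0568]
tool_rot: [179.9, 0.1, -16.3]
force: [-5.5, -1.6, 13.5]
grip_width: 0.0006
```

Commanding 3 mm lower moved the tool only 1 mm and raised the force to 13.5 N, so the lever is on its stop. I'll back straight up and check.

Emit:
{"api": "apply_moves", "payload": {"targets": [[[0, 0, 10], [0, 0, 0]], [[0, 0, 30], [0, 0, 0]], [[0, 0, 60], [0, 0, 0]], [[0, 0, 100], [0, 0, 0]], [[0, 0, 150], [0, 0, 0]], [[0, 0, 190], [0, 0, 0]], [[-10, -40, 200], [0, 0, 0]], [[-10, -80, 200], [0, 0, 0]]]}}

```text
time_s: 6.05
tool_pos: [0.4652, 0.1648, 0.2582]
tool_rot: [-179.9, -0.2, -16.0]
force: [0.5, -0.5, -2.0]
grip_width: 0.0004
```

Emit:
{"api": "apply_moves", "payload": {"targets": [[[10, -40, 0], [0, 0, 0]], [[10, -80, 0], [0, 0, 0]], [[10, -100, 0], [0, 0, 0]], [[10, -100, 0], [0, 0, 0]], [[10, -100, 0], [0, 0, 0]]]}}

```text
time_s: 6.55
tool_pos: [0.4751, 0.064, 0.2555]
tool_rot: [-180.0, 0.0, -16.3]
force: [-0.8, 0.5, -0.2]
grip_width: 0.0002
```

```bash
python3 c.py pics/c3.png; python3 - <<'E'
from h import *
for n in('top','side'): cv2.imwrite(f'pics/{n}9.png',cv2.resize(cv2.cvtColor(env.read_camera(n)['image'],cv2.COLOR_RGB2BGR),(800,600)))
E
```

```text
6.65 [0.47510577 0.06532509 0.2555842 ] [-0.3225312  -0.6924799   0.20509768]
```

View pics/c3.png

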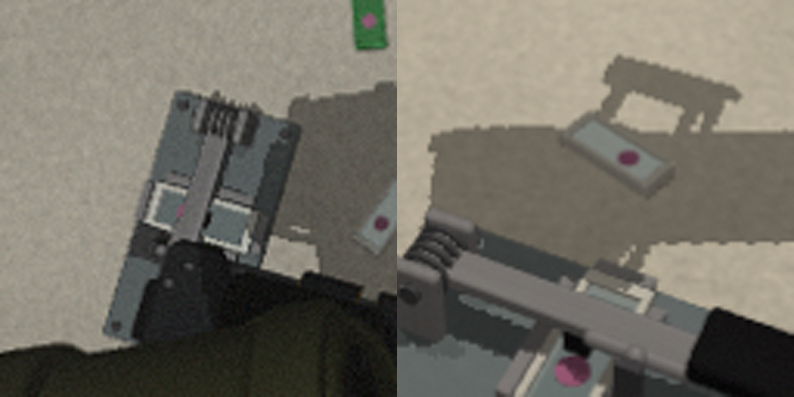

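View pics/side9.png

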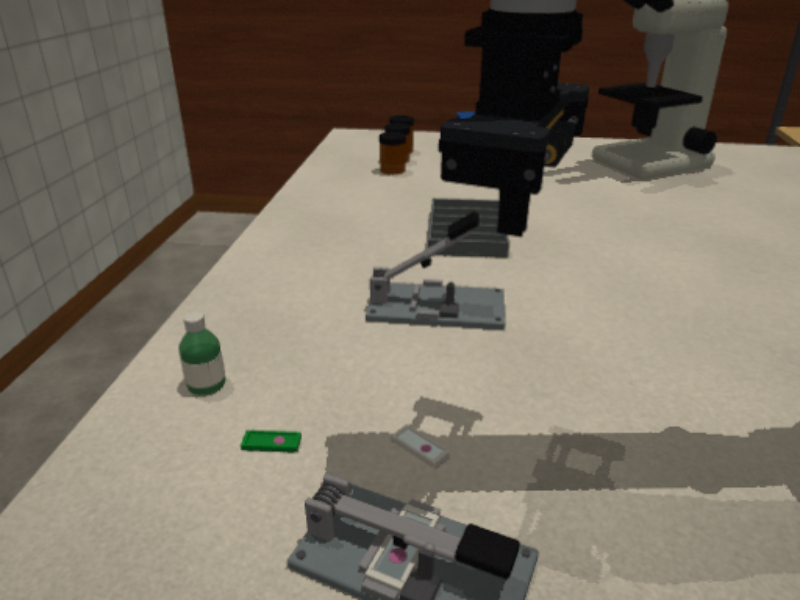

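The loaded lever is level more than 1 s after release, with its pad at (488,548). The carrier is still in its bed at (405,548), the spare lever is up at (440,240), and the gripper is clear of everything.

```bash
python3 -c "
from cell import env
print(env.sign_off())"
```

```text
the job is handed in; nothing more can be done
None
```

I pressed the loaded clamp's lever (the left one, at +y) down to its stop, let go and backed the arm clear, then handed the job in at about 6.8 s of the 29 s.

- **Press:** I used shut fingers and followed the pad's arc down. At the end, commanding 3 mm lower moved the tool only 1 mm and raised the force to 13.5 N, so the lever was on its stop.
- **Loaded lever:** In the pictures taken about 1.3 s after release, it stays level on its catch.
- **Carrier and empty clamp:** The carrier looks flat and unmoved in its bed, and the empty clamp's lever is up.
- **Arm:** It hangs clear, with force readings near zero.

I judged the final lever angle and carrier position by eye from the pictures and did not measure them. My first pose fit failed because I gave the base corners in the wrong order. The corrected fit still left about 3 px of error in the side view.

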